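Take the bench meter down from its rail

TASK

Take the white digital meter down from the rail it hangs on, without forcing it: its back has keyhole slots, so slide it sideways until the stud heads are at the wide ends, then draw it straight off. Stand it gently upright in the shallow steel tray, let go, and leave the other things on the bench as they are.

Things in the scene. Friction and masses are not known exactly. Their poses are not given: they have to be found in the camera images.
- meter_grip (a point): Centre of the meter's carrying grip: an upright grey block 50 mm wide (y), 16 mm thick (x), 50 mm tall, standing on top of the box. The point is 91 mm above the meter's underside, 25 mm above the top of the box, 19 mm in front of its back face. x points out of the meter's front, z up.
- meter_foot (a point): Centre of the meter's underside. The meter is a white plastic box 150 mm wide (y), 34 mm deep (x), 66 mm tall, about 0.4 kg, with a dark display on its front (+x). The wide holes of its slots are to its +y: to bring the stud heads to them the meter must go 16 to 39 mm towards its own -y, differently far each time. It hangs flat on the rail, its axes parallel to the rail's.
- meter_hole0 (a point): Centre of the wide hole of the -y keyhole slot in the meter's 4 mm back plate. The level slot is 51 mm long: narrow part 34 mm long and 7 mm high (its middle 1 mm below this point), then at its +y end the hole, 17 wide by 18 mm high, over a space 9 mm deep. Hanging, a stud is in the narrow part. Slid too far, the shank meets the rigid far edge of the hole and the head still catches.
- meter_hole1 (a point): The same for the +y keyhole slot, 81 mm away, the same shape and way round. From where the shanks meet the far edges of the holes, go back 6 mm (towards the meter's +y) to centre the heads in the holes; 2 mm either way will do. At hanging height the heads face the holes; the narrow parts allow at most 2 mm of lifting.
- rail: Fixed aluminium rail on two feet, 340 mm long (y), 12 mm thick, 44 to 104 mm above the bench. Origin on the bench below the middle of its front face; +x points out of that face (away from the robot): the way the meter comes off. Two studs, hidden by the meter, 81 mm apart, 90 mm above the bench: shank 5 mm, round head 13 mm across, from 6 to 10 mm out; their place along the rail is not given.
- tray: Fixed shallow rectangular steel tray, 170 mm (x) by 200 mm (y), rim 16 mm high, walls 4 mm, floor 4 mm thick. Origin at the centre of its underside, on the bench.
- reagent: Bystander: upright white bottle with blue cap, 48 mm across, 115 mm tall; origin at its underside.
- tip_box: Bystander: grey pipette-tip box with clear lid, 88 by 123 mm, 71 mm tall; origin at its underside.
- tube_rack: Bystander: grey rack, 70 by 140 mm, with eight blue-capped tubes, 84 mm tall in all; origin at its underside.
Not all that is in view belongs to the job. There is more than one size of the part that bears meter_grip; the job needs the smallest.

How it is judged (in metres and radians):
On the way:
1. the meter is off its studs and clear of the rail, upright ((x of meter_grip in the frame of rail above 0.034 m or height (world z) of meter_grip above 0.18 m) and angle between meter_grip's own z axis and vertical below 0.5 rad), for 0.2 s.
At the end, for the whole second after the job is handed in: the meter stands upright (within 0.1 rad) on the tray's floor, wholly inside the rim (grip centre 91 to 98.5 mm above the tray's underside, within 80 mm of its centre in x and 95 mm in y), at rest and released (angle between meter_grip's own z axis and vertical below 0.1 rad and z of meter_grip in the frame of tray between 0.091 and 0.0985 m and x of meter_grip in the frame of tray between -0.08 and 0.08 m and y of meter_grip in the frame of tray between -0.095 and 0.095 m and contact force between meter and tray above 0.5 N and linear speed of meter below 0.02 m/s); the robot touches nothing.
It fails at once if the meter is forced on its studs or rail (over 40 N) (contact force between meter and rail above 40 N).
It fails at once if the meter is dropped or pressed hard on the tray (over 60 N) (contact force between meter and tray above 60 N).
It fails at once if a bystander is moved by more than 20 mm (distance of any of reagent, tip_box, tube_rack from where it was at the start of the episode above 0.02 m).
It also fails if it takes over 48 s, if anything falls off the work surface, if the arm or the gripper's body presses on something with over 40 N, if the wrist force passes 120 N, or if a joint passes its speed limit or range.

ROBOT

A 7-joint arm with a two-finger parallel gripper is mounted at the origin on the work surface. World frame = base frame: x ahead of the robot, y to its left, z up, the work surface at z = 0. Lengths are in mm, angles in rad, forces in N, time in s.
With the tool pointing down it reaches from about 425 to 950 mm from the base axis. Payload 16.7 kg.
Tool frame: the origin (TCP) lies on the centre line of the jaws, within the pads' length; the fingertips stand 8 mm ahead of it and the grasp point (between the pads) lies 11 mm behind it; z points along the fingers, x is the direction in which the jaws open and shut, and the axes are right-handed (so a half turn about z gives the same grasp; the last joint's range is limited). The gripper opens to 94 mm and grips with 3 to 60 N. Pads are 16 mm wide; open, the fingers measure 119 mm over their backs; the gripper's body (75 mm by 177 mm) begins 78 mm behind the grasp point.
Start: joints at [-1.313, 0.426, 0.074, 1.606, -0.034, 1.111, -0.067], TCP at [267.078, 619.873, 182.267] pointing down, gripper open.
Joint ranges: [-2.85, 2.85], [-0.5, 2.14], [-1.23, 1.37], [0.21, 2.46], [-1.02, 4.16], [0.16, 2.05], [-2.73, 2.73]. Speed limits (rad/s): [1.89, 1.89, 2.39, 2.39, 3.01, 3.01, 3.01].

INTERFACE

Orientations are given as a unit quaternion [x, y, z, w].
In Python, from station import ctrl gives the robot as it stands. The module is installed in compiled form; this text tells all that it offers. Calls block until the motion is done:
- ctrl.move_to(position, orientation): joint-space move of the TCP to a pose.
- ctrl.movel(position, rate=150, frame=None): straight line of the TCP; frame=None keeps the orientation; rate is the mean speed in mm/s.
- ctrl.set_joints(angles): joint-space move.
- ctrl.set_gripper(opening, squeeze=None): finger opening in mm; squeeze is the grip in N (None keeps the last); returns when the fingers have stopped.
- ctrl.dwell(seconds).
- ctrl.inverse_kinematics(position, orientation): joint angles nearest the present ones, or None.
- ctrl.get_state(): the state.
- ctrl.grab_frame(name): name is "side" or "top"; returns a dict with "color" (384x512x3 uint8, blue, green, red), "mtx" (3x3 intrinsics, pixels), "R" (3x3) and "t" (3): a world point X has camera coordinates R X + t. Camera axes: x right, y down, z forward; pixel columns grow to the right and rows downward; lengths in mm; the calibration is good to about 2 mm. A picture is of the moment at which its call begins. There is no depth.
A pose or a line that the arm cannot do raises ctrl.PlanningError and nothing moves.
- ctrl.close_job(): hands the job in, once; it reports no verdict.
The state is a dict: "clock": time; "q": joint angles; "dq": joint speeds; "joint_efforts": joint torques, N m; "position": TCP position; "eef_rot": TCP orientation; "ft_force": force on the tool from outside, world axes, zero at the start; "torque": the same for the moment, N m; "finger_gap": finger opening in mm.
Only numpy, scipy, OpenCV 4.12 (cv2) and the standard library are available. Lean on these libraries where they do the work, as an engineer would, in place of code of your own. Each camera call takes 0.05 s, during which the arm holds its last target. There are 200 camera calls.

## Working session

There is one attempt and no reset: what is moved stays moved. The work goes in short steps, each a Python script; the robot and the scene stay as the last script left them, time stands still between calls to the robot, and variables do not carry over. Pictures are saved under pics/ and viewed, about 8 in all and at most 12, crops included, and the job is handed in when it is done.

```bash
mkdir -p pics; python3 - <<'E'
from station import ctrl
import cv2,numpy as np
for n in("side","top"):
    f=ctrl.grab_frame(n); cv2.imwrite(f"pics/{n}0.png",f["color"])
    print(n,f["mtx"].tolist(),"C",(-f["R"].T@f["t"]).round(0),f["R"].round(2).tolist())
s=ctrl.get_state();print(s["clock"],s["position"],s["eef_rot"],s["finger_gap"])
a=[cv2.imread(f"pics/{n}0.png") for n in("side","top")]
E
```

```text
side [[449.61773096955704, 0.0, 260.38596338853495], [0.0, 449.61773096955704, 196.04020600581225], [0.0, 0.0, 1.0]] C [-117. -652.  906.] [[0.73, -0.68, -0.0], [-0.43, -0.46, -0.78], [0.53, 0.57, -0.63]]
top [[355.6118979800005, 0.0, 255.70126026649322], [0.0, 355.6118979800005, 190.60187037804894], [0.0, 0.0, 1.0]] C [ 487.   68. 1225.] [[0.01, -1.0, -0.02], [-1.0, -0.0, -0.05], [0.05, 0.02, -1.0]]
0.1 [266.92597383 619.51957341 181.65076986] [ 8.35364880e-01  5.49695535e-01 -4.65942665e-04  3.44146227e-04] 93.76511345239929
```

View pics/side0.png

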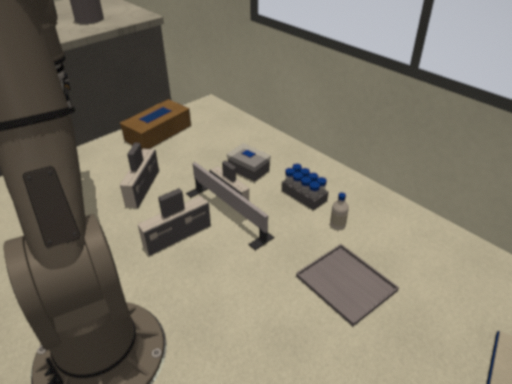

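View pics/top0.png

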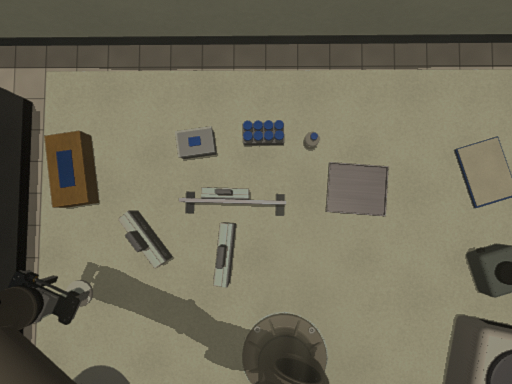

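The side view shows the rail from (195,170) to (268,240), a meter behind it with its grip at (230,171), and two standing meters at (142,175) and (176,225). In the top view the candidates are the meter on the rail at (225,192), a standing one at (145,238) and another at (225,255). The one on the rail fits: it hangs there and looks smallest. I'll confirm with an enlarged crop.

```bash
python3 - <<'E'
import cv2,numpy as np
t=cv2.imread("pics/top0.png");s=cv2.imread("pics/side0.png")
a=cv2.resize(t[175:225,170:300],None,fx=6,fy=6,interpolation=cv2.INTER_CUBIC)
b=cv2.resize(s[150:200,185:315],None,fx=6,fy=6,interpolation=cv2.INTER_CUBIC)
im=np.vstack([a,b[:300]])
im=cv2.convertScaleAbs(im,alpha=1.3)
for i in range(0,130,10): cv2.putText(im,str(170+i),(i*6,10),0,.35,(0,0,255));cv2.putText(im,str(185+i),(i*6,312),0,.35,(0,0,255));cv2.line(im,(i*6,12),(i*6,18),(0,0,255));cv2.line(im,(i*6,314),(i*6,320),(0,0,255))
for j in range(0,50,10): cv2.putText(im,str(175+j),(750,j*6+4),0,.35,(0,0,255));cv2.putText(im,str(150+j),(750,304+j*6),0,.35,(0,0,255))
cv2.imwrite("pics/crop1.png",im)
E
```

```text
(no output)
```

View pics/crop1.png

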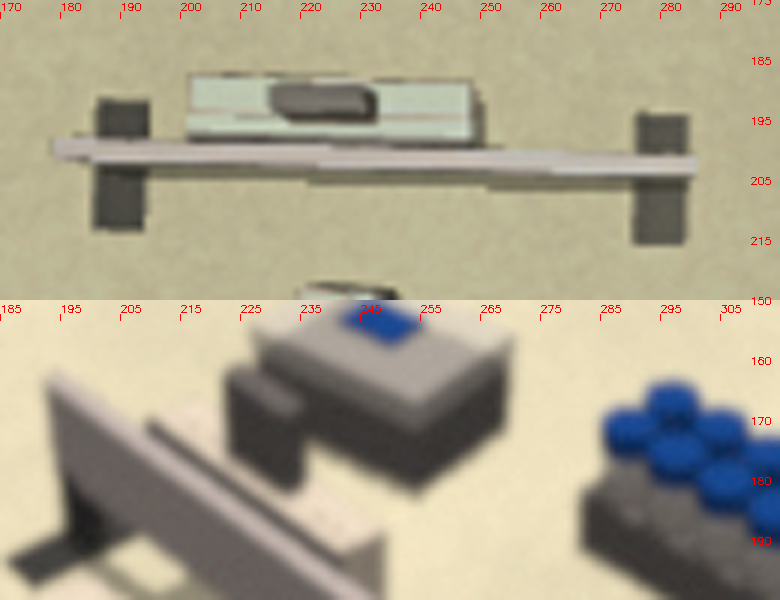

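The crop confirms it. The meter on the rail spans about 47 px, which is 150 mm. The other two span about 65–70 px, or 200 mm or more, so they are the larger ones. Grip top centre is near top (223,192) and side (229,165).

```bash
cat > h.py <<'E'
from station import ctrl
import cv2,numpy as np
F={n:ctrl.grab_frame(n) for n in("side","top")}
def ray(n,uv):
    f=F[n];d=f["R"].T@np.linalg.solve(f["mtx"],[uv[0],uv[1],1.]);return -f["R"].T@f["t"],d
def onz(n,uv,z):
    c,d=ray(n,uv);return c+d*(z-c[2])/d[2]
def tri(a,b):
    P=[];q=[]
    for n,uv in(("side",a),("top",b)):
        c,d=ray(n,uv);d=d/np.linalg.norm(d);M=np.eye(3)-np.outer(d,d);P.append(M);q.append(M@c)
    x=np.linalg.solve(sum(P),sum(q));return x,[round(float(np.linalg.norm(P[i]@x-q[i])),1) for i in(0,1)]
def proj(n,X):
    f=F[n];p=(f["mtx"]@(f["R"]@np.asarray(X,float).T+f["t"].reshape(3,1)));return (p[:2]/p[2]).T
E
python3 - <<'E'
from h import *
print("griptop",tri((229.3-.4,164.7-.4),(223.1-.4,191.8-.4)))
L,R=onz("top",(178.2,199.3),104),onz("top",(285.7,202.0),104)
print("rail",L,R,np.linalg.norm(L-R),"yaw",np.arctan2(-(L-R)[0],(L-R)[1]))
for z in (115,120): print("box front",z,onz("top",(170+190/6,175+75/6),z),onz("top",(170+472/6,175+82/6),z))
g=F["top"]["color"]; m=(cv2.absdiff(g,cv2.GaussianBlur(g,(0,0),1)))
# tray: segment by hue (less yellow)
lab=cv2.cvtColor(g,cv2.COLOR_BGR2LAB)[150:230,310:405,2].astype(int)
k=(lab<(lab.max()+lab.min())//2).astype(np.uint8)
c=max(cv2.findContours(k,0,2)[0],key=cv2.contourArea)
r=cv2.minAreaRect(c);print(r)
pts=cv2.boxPoints(r)+[310,150];w=np.array([onz("top",p,16) for p in pts]);print(w.round(0),w.mean(0))
e=[w[(i+1)%4]-w[i] for i in range(4)];print([(round(float(np.linalg.norm(v)),1),round(float(np.arctan2(v[1],v[0])),3)) for v in e])
print("side tray",[onz("side",p,16).round(0).tolist() for p in((341,246),(397,289),(352,323),(297,276))])
E
```

```text
griptop (array([542.82544533, 193.15965409, 157.14863063]), [1.5, 1.5])
rail [518.67264901 341.51932259 104.        ] [511.86782786   1.43529883 104.        ] 340.1520965737239 yaw -0.02000656526742481
box front 115 [555.76471247 265.42406359 115.        ] [552.72165509 117.77361474 115.        ]
box front 120 [555.45397876 264.5365006  120.        ] [552.42463488 117.55143716 120.        ]
((46.91371154785156, 38.794246673583984), (59.80058288574219, 50.155330657958984), 3.814074993133545)
[[ 481. -138.   16.]
 [ 651. -150.   16.]
 [ 638. -351.   16.]
 [ 469. -337.   16.]] [ 560.04748935 -243.98495202   16.        ]
[(170.5, -0.071), (201.5, -1.636), (169.7, 3.062), (200.0, 1.51)]
side tray [[643.0, -161.0, 16.0], [628.0, -353.0, 16.0], [466.0, -338.0, 16.0], [476.0, -153.0, 16.0]]
```

```bash
cat >> h.py <<'E'
from scipy.spatial.transform import Rotation as Ro
def ori(yaw):  # tool x along the meter's +y, z down
    x=np.array([-np.sin(yaw),np.cos(yaw),0]);z=np.array([0,0,-1.]);return Ro.from_matrix(np.column_stack([x,np.cross(z,x),z])).as_quat()
def st(tag=""):
    s=ctrl.get_state();print(tag,round(s["clock"],2),"p",np.round(s["position"],1),"F",np.round(s["ft_force"],1),"T",np.round(s["torque"],2),"gap",round(s["finger_gap"],1),flush=True);return s
E
python3 - <<'E'
from h import *
yaw=-.0203
ctrl.movel([267,620,255],300)
ctrl.move_to([541.5,192.5,230],ori(yaw)); st()
ctrl.movel([541.5,192.5,165],120); s=st(); print(s["q"],s["eef_rot"],ori(yaw))
f=[ctrl.grab_frame(n)["color"] for n in("side","top")]
a=cv2.resize(f[0][90:220,170:300],(400,400),interpolation=2);b=cv2.resize(f[1][135:265,160:290],(400,400),interpolation=2)
cv2.imwrite("pics/pre.png",cv2.convertScaleAbs(np.hstack([a,b]),alpha=1.3))
E
```

```text
2.53 p [541.2 193.5 229.8] F [ 0.8  0.4 -0.6] T [0.08 0.01 0.  ] gap 94.1
 3.23 p [541.8 192.7 165.5] F [-0.5 -0.3  0. ] T [ 0.07  0.04 -0.02] gap 93.9
[-0.70898959  0.28597957  0.30974209  1.86680786 -0.10214188  1.0035967
  1.1944475 ] [7.14225345e-01 6.99915776e-01 2.37660177e-04 8.48464362e-05] [0.71424737 0.69989335 0.         0.        ]
```

View pics/pre.png

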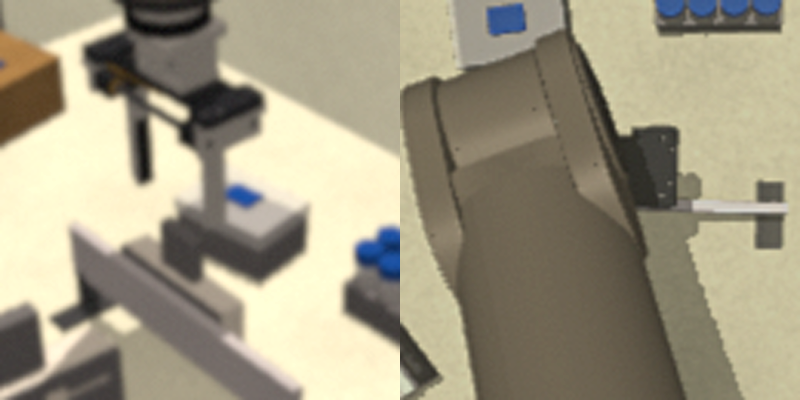

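The view from above the grip shows the fingertips near crop (142,182) and (213,226), and the grip top near (182,228). I'll check this numerically against the model before descending.

```bash
python3 - <<'E'
from h import *
s=st()
P=s["position"];y=np.array([.02,1,0])
for nm,X in(("tipL",P+y*50-[0,0,8]),("tipR",P-y*50-[0,0,8]),("griptop157",[541.5,192.5,157]),("griptop152",[541.5,192.5,152])):
    p=proj("side",[X])[0];print(nm,p.round(1),"crop",((p-[170,90])*3.077).round(0))
im=cv2.convertScaleAbs(cv2.resize(F["side"]["color"][125:195,185:265],(800,700),interpolation=2)[:600],alpha=1.4)
# model wireframe: grip and box at estimate
c,sn=np.cos(-.0203),np.sin(-.0203);Rz=np.array([[c,-sn,0],[sn,c,0],[0,0,1]])
def box(ctr,dx,dy,z0,z1,col):
    q=[np.array([ctr[0],ctr[1],0])+Rz@[sx*dx/2,sy*dy/2,z] for z in(z0,z1) for sx,sy in((-1,-1),(1,-1),(1,1),(-1,1))]
    p=((proj("side",q)-[185,125]+.5)*10).astype(int)
    for i in range(4):
        for a,b in((i,(i+1)%4),(i+4,(i+1)%4+4),(i,i+4)): cv2.line(im,p[a].tolist(),p[b].tolist(),col,1)
box([541.5,192.5],16,50,107,157,(0,0,255)); box([539.5,192.5],34,150,41,107,(0,200,0))
box([509.5,171.7],12,340,44,104,(255,0,0))
cv2.imwrite("pics/wire.png",im)
E
```

```text
3.42 p [541.9 192.7 165.8] F [-0.3  0.4  0.5] T [ 0.02  0.01 -0.03] gap 93.9
tipL [217.6 157.1] crop [147. 206.]
tipR [239.3 171.9] crop [213. 252.]
griptop157 [228.2 164.6] crop [179. 230.]
griptop152 [228.2 166. ] crop [179. 234.]
```

View pics/wire.png

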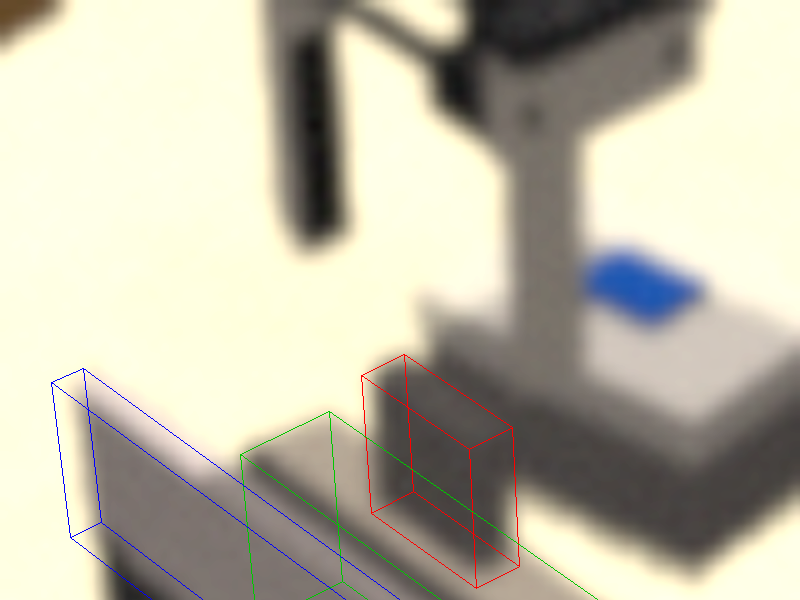

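```bash
python3 - <<'E'
from h import *
print("body end top", proj("top",[[541.8,104,z] for z in(230,250,280)]).round(1).tolist(),"seen right edge 250, row centre 189.2")
print("base centre top",proj("top",[[0,0,0],[0,0,30]]).round(1).tolist(),"side",proj("side",[[0,0,0],[0,0,30]]).round(1).tolist())
im=cv2.convertScaleAbs(F["side"]["color"],alpha=1.2)
im=cv2.resize(im[80:230,130:330],(800,600),interpolation=2)
P=np.array([541.8,192.7,165.6]);
for z in(-8,20,67):
  for y in(-50,50): 
    p=((proj("side",[P+[0,y,z]])[0]-[130,80])*4).astype(int);cv2.circle(im,p.tolist(),4,(0,0,255),1)
cv2.imwrite("pics/tool.png",im)
E
```

```text
body end top [[251.7, 190.1], [251.5, 189.7], [251.1, 189.1]] seen right edge 250, row centre 189.2
base centre top [[284.1, 355.1], [284.6, 358.9]] side [[100.0, 354.1], [96.9, 346.5]]
```

View pics/tool.png

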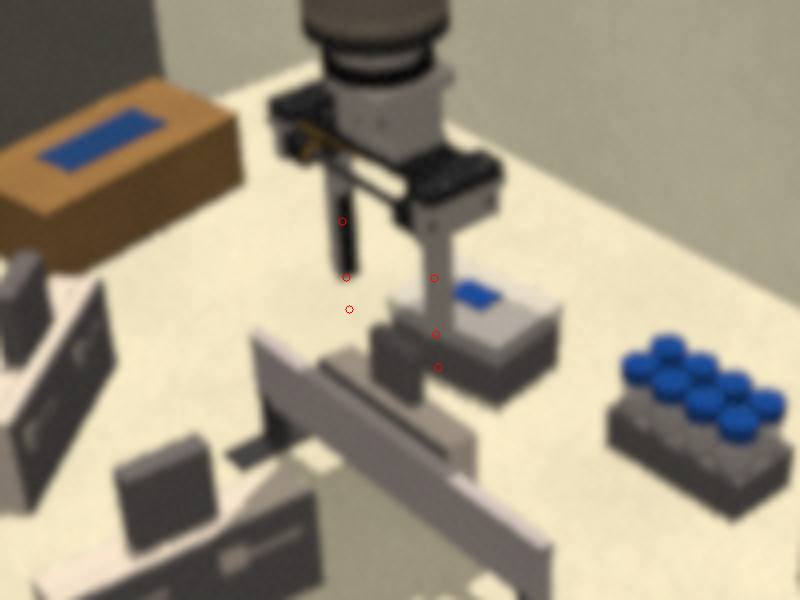

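Tool x and y agree in both views, but the fingertips appear about 25 mm higher than the stated TCP geometry predicts. I'll descend to the nominal safe height, look again, and go lower only with a force guard.

```bash
python3 - <<'E'
from h import *
ctrl.movel([541.5,192.5,126],80); s=st()
f=ctrl.grab_frame("side"); im=cv2.convertScaleAbs(cv2.resize(f["color"][115:205,190:310],(800,600),interpolation=2),alpha=1.3)
P=np.array(s["position"])
for z in(-8,20):
  for y in(-50,50):
    p=((proj("side",[P+[0,y,z]])[0]-[190,115])*6.667).astype(int);cv2.circle(im,p.tolist(),4,(0,0,255),1)
cv2.imwrite("pics/low.png",im)
E
```

```text
4.26 p [541.6 192.4 126. ] F [ 0.5 -0.8  0.5] T [ 0.06  0.01 -0.08] gap 93.8
```

View pics/low.png

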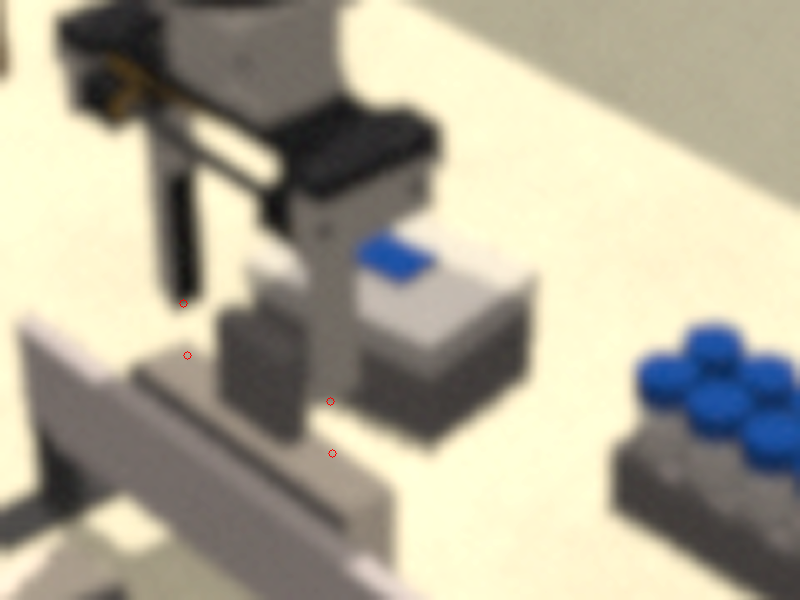

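The tips at (180,300) and (330,400) sit on the circles drawn for TCP+20 mm. The tool is therefore about 28 mm higher than the nominal geometry. I'll descend under the force guard.

```bash
python3 - <<'E'
from h import *
b=np.array(ctrl.get_state()["ft_force"])
z=120; ctrl.movel([541.5,192.5,z],60)
while z>102:
    z-=2; ctrl.movel([541.5,192.5,z],40)
    s=ctrl.get_state()
    if abs(s["ft_force"][2]-b[2])>4: print("contact",z);break
s=st()
f=ctrl.grab_frame("side"); im=cv2.convertScaleAbs(cv2.resize(f["color"][125:200,190:290],(800,600),interpolation=2),alpha=1.3)
cv2.imwrite("pics/low2.png",im)
E
```

```text
6.91 p [541.4 192.5 101.9] F [-0.7  0.3  0.1] T [ 0.08 -0.03  0.03] gap 94.1
```

View pics/low2.png

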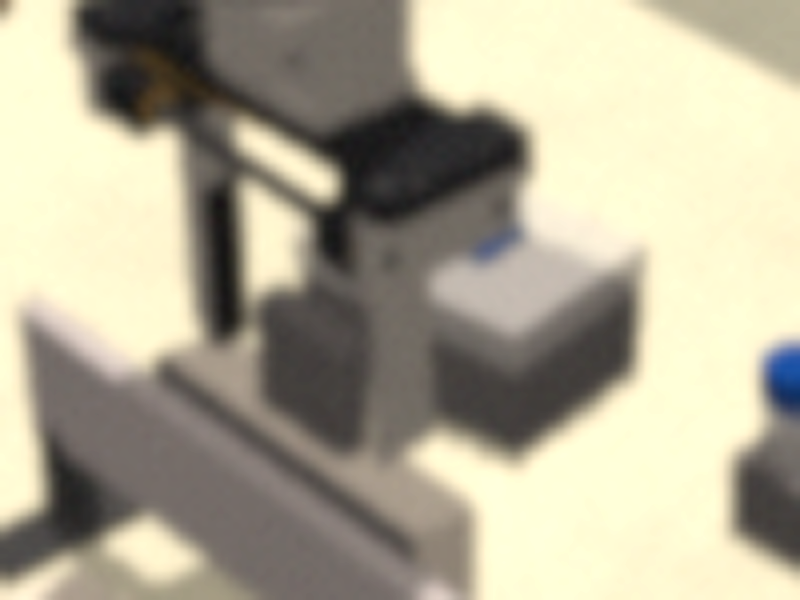

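No contact, so the tips really are higher than stated, and the fingers now straddle the grip at (315,370). Next I'll grasp, unload slightly, and slide with force monitoring.

```bash
python3 - <<'E'
from h import *
b0=np.array(ctrl.get_state()["ft_force"])
ctrl.set_gripper(30,25); ctrl.dwell(.3); s=st("closed")
P=np.array(s["position"]);u=np.array([-.0203,-1,0])
P0=np.array([541.5,192.5,102.0])
ctrl.movel(P0+[0,0,.7],20);ctrl.dwell(.1);s=st("lift"); b=np.array(s["ft_force"])
d=0
while d<42:
    d+=3 if d<9 else 1
    ctrl.movel(P0+[0,0,.7]+u*d,30); 
    F=np.mean([ctrl.get_state()["ft_force"]],axis=0)-b
    print(d,F.round(1),end=" ")
    if F[1]>6 or np.linalg.norm(F)>12: break
print(); st("end")
E
```

```text
closed 8.11 p [541.5 192.5 102. ] F [ 0.7 -1.4 -0. ] T [-0.25 -0.22  0.09] gap 50.0
lift 8.46 p [541.4 192.4 102.6] F [ 0.7  0.1 -4.4] T [-0.08 -0.44 -0.  ] gap 49.6
3 [-0.3 -1.8 -0.9] 6 [-0.4 -0.3 -0.5] 9 [-0.6 -0.4  0. ] 10 [ 0.2  0.  -1.2] 11 [-0.2 -0.1 -0.2] 12 [-0.8 -1.1 -0.2] 13 [-0.8 -0.3  0. ] 14 [-0.6 -0.  -0.7] 15 [-0.6  0.1  0.1] 16 [ 0.4  0.4 -0.7] 17 [ 0.3 -0.3 -0.2] 18 [-0.8  0.2 -0.4] 19 [ 0.2 -0.7 -0.2] 20 [ 0.5 -0.3 -0.9] 21 [-0.3 -0.2 -0.7] 22 [-0.4 -0.6  0.4] 23 [-0.3 -0.1  0. ] 24 [-0.9 -0.1 -1.1] 25 [-1.1 -0.1 -0.4] 26 [ 0.1 -0.4 -0.2] 27 [-1.7  3.7 -1.8] 28 [-0.5  8.6 -2.9] 
end 13.96 p [540.9 165.8 102.8] F [ 0.2  8.7 -7.3] T [ 2.3  -0.03 -0.18] gap 49.7
```

Contact came at about 26.4 mm. I'll back off to 20.4 mm and draw the meter off with the force guard.

```bash
python3 - <<'E'
from h import *
u=np.array([-.0203,-1,0]);o=np.array([1,-.0203,0])
Q=np.array([541.5,192.5,102.7])+u*20.4
ctrl.movel(Q,30);ctrl.dwell(.1);s=st("back");b=np.array(s["ft_force"])
d=0;ok=True
while d<18:
    d+=1.5; ctrl.movel(Q+o*d,30)
    F=np.array(ctrl.get_state()["ft_force"])-b; print(d,F.round(1),end=" ")
    if np.linalg.norm(F)>8: ok=False;break
print(ok); 
if ok: ctrl.movel(Q+o*45,100)
st("end")
E
```

```text
back 14.56 p [541.1 171.8 102.7] F [ 0.   0.2 -6.1] T [ 0.1  -0.04 -0.04] gap 49.8
1.5 [-0.9 -0.2  1.5] 3.0 [ 0.5 -0.4  1.2] 4.5 [-1.2  0.6  1.3] 6.0 [0.3 0.6 0.9] 7.5 [ 0.2 -0.5  1.2] 9.0 [-0.2  0.1  0.8] 10.5 [0.3 0.5 0.8] 12.0 [-0.2 -0.3  1.8] 13.5 [-0.4 -0.1  1.5] 15.0 [ 0.3 -0.7  0.1] 16.5 [ 0.4 -1.   1.1] 18.0 [-1.  -0.2  1. ] True
end 17.98 p [586.  171.  102.4] F [-0.1 -1.1 -5.9] T [0.05 0.04 0.04] gap 50.1
```

The meter is off with under 2 N of force. I'll lift it and carry it to above the tray.

```bash
python3 - <<'E'
from h import *
ctrl.movel([586,171,195],120)
q=ori(-.067)
ctrl.movel([559,-245,195],180,q); st("over")
ctrl.movel([559,-245,95],110);ctrl.dwell(.2); st("low")
F=[ctrl.grab_frame(n)["color"] for n in("side","top")]
a=cv2.resize(F[0][200:330,280:410],(400,400),interpolation=2);b=cv2.resize(F[1][135:235,305:405],(400,400),interpolation=2)
cv2.imwrite("pics/tray.png",cv2.convertScaleAbs(np.hstack([a,b]),alpha=1.3))
E
```

```text
over 21.46 p [ 559.2 -244.3  195. ] F [-1.  -0.7 -4.6] T [ 0.04 -0.   -0.01] gap 49.8
low 22.72 p [ 559.3 -245.1   95.6] F [-0.6 -0.  -5.6] T [ 0.03 -0.    0.01] gap 49.9
```

View pics/tray.png

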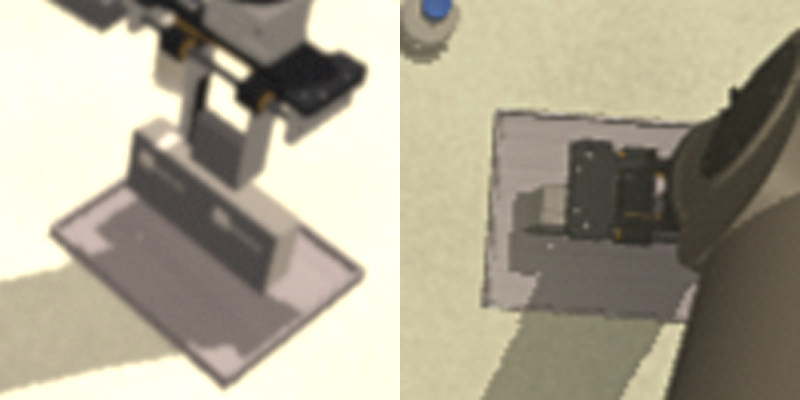

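The meter is held upright over the tray and well inside the rim. The box spans side crop (135,185) to (270,290), and the tray rim is clear all round. Next I'll lower it under the guard.

```bash
python3 - <<'E'
from h import *
ctrl.movel([559,-245,76],60);ctrl.dwell(.15)
b=np.mean([ctrl.get_state()["ft_force"][2] for _ in range(5)]); z=76.;c=False
while z>52:
    z-=1; ctrl.movel([559,-245,z],20); f=ctrl.get_state()["ft_force"][2]-b; print(z,round(f,1),end=" ")
    if f>3: c=True;break
print(); s=st("touch")
if c:
    ctrl.dwell(.2); st("settle")
    ctrl.set_gripper(90); ctrl.dwell(.3); st("open")
    ctrl.movel([559,-245,z+130],120); st("up")
    F=[ctrl.grab_frame(n)["color"] for n in("side","top")]
    a=cv2.resize(F[0][130:330,210:410],(400,400),interpolation=2);b=cv2.resize(F[1][105:235,265:395],(400,400),interpolation=2)
    cv2.imwrite("pics/done.png",cv2.convertScaleAbs(np.hstack([a,b]),alpha=1.3))
E
```

```text
75.0 -0.4 74.0 -0.9 73.0 0.5 72.0 0.1 71.0 0.5 70.0 0.3 69.0 -0.3 68.0 0.4 67.0 -0.2 66.0 -0.1 65.0 0.2 64.0 0.8 63.0 1.1 62.0 0.5 61.0 13.9 
touch 27.28 p [ 559.3 -244.9   61.8] F [-3.1  2.   9.2] T [0.6  0.92 0.08] gap 49.9
settle 27.48 p [ 559.3 -244.9   61.8] F [-3.2  3.1  8.1] T [ 0.54  0.96 -0.01] gap 50.0
open 28.57 p [ 559. -245.   61.] F [ 0.3 -0.1 -0.2] T [ 0.03 -0.   -0.  ] gap 90.3
up 29.8 p [ 558.6 -244.8  190.2] F [-0.1  0.3 -0.9] T [ 0.06 -0.02 -0.01] gap 89.9
```

View pics/done.png

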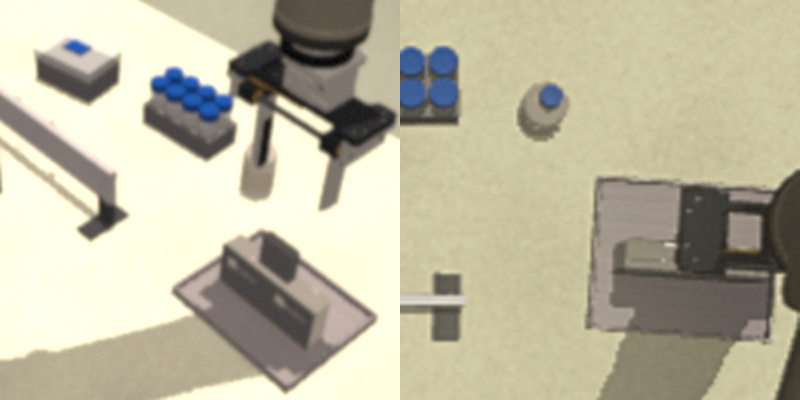

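The meter stands upright and free inside the tray, and the bottle, rack and tip box are where they were. I'll hand the job in.

```bash
python3 -c "
from h import *
ctrl.close_job(); st()"
```

```text
the job is handed in; nothing more can be done
the job is handed in; nothing more can be done
```

The meter is off the rail and standing upright in the steel tray. It is released, and I handed the job in; no verdict is reported.

**What I did:**
- **Choosing the meter:** I took the 150 mm one on the rail. The other two in view were about 200 mm or wider.
- **Taking it down:** I gripped it across its 50 mm grip and slid it towards its -y. The studs met the far edges of the holes at about 26.4 mm, with about 9 N. I went back 6 mm and drew it straight off with under 2 N.
- **Standing it down:** It touched the tray floor with about 14 N above its weight. I then opened the gripper and raised the tool about 130 mm.

**Last checks:**
- The final picture shows the meter upright and wholly inside the rim. The bottle, rack and tip box looked undisturbed, though I judged that by eye and did not measure it.
- The wrist force was near zero, and the last clock reading before handing in was about 30 s of the 48 s allowed.

**What disagreed:**
- **Tool height:** The side camera put the fingertips about 28 mm higher than the stated tool geometry. No contact at the lower height supported the camera, so I followed it, with force-guarded steps.
- **Tray position:** The two cameras differed by about 7 mm on the tray centre. That was within the room to spare.
- **Landing height:** The meter touched down about 3 mm lower than I had estimated, which fits the uncertainty in its hanging height.

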